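# Fit the drive sleeve and hold the processor's pulse dial on three

## Robot

A 6-joint arm with a two-finger parallel gripper is mounted at the origin on a cart in front of the work surface, level with it; the furniture and walls round the work are solid. World frame = base frame: x ahead of the robot, y to its left, z up, the work surface at z = 0. Lengths are in m, angles in rad, forces in N, time in s.
With the tool pointing down it reaches from about 0.3 to 0.875 m from the base axis. Payload 6.4 kg.
Tool frame: the origin (TCP) lies between the finger pads; the fingertips stand 19 mm ahead of it and the grasp point (between the pads) is the TCP (ctrl.tips_ahead is the z of the fingertips in the tool frame, in m); z points along the fingers, y is the line along which they close (so a half turn about z gives the same grasp; the last joint's range is limited). The gripper opens to 85 mm and grips with 20 to 120 N. Pads are 22 mm wide; open, the fingers measure 114 mm over their backs; the gripper's body (76 mm by 85 mm) begins 54 mm behind the grasp point. The pads swing forward as they close: fully open they stand 13 mm farther back than shut.
Start: joints at [1.11, 0.181, 1.607, -0, 1.354, -0.206], TCP at [0.145, 0.556, 0.25] pointing down, gripper open.
Joint ranges: [-2.99, 2.99], [-0.89, 2.07], [0.3, 2.58], [-1.14, 4.28], [0, 2.63], [-3.12, 3.12]. Speed limits (rad/s): [2.57, 2.57, 3.01, 3.14, 3.14, 3.14].

## Interface

Orientations are given as a unit quaternion [w, x, y, z].
In Python, from bench import readout, vision, ctrl gives the robot as it stands.
- The arm moves only by the tool play_rows, never from a script. Its arguments are lists of equal length, an entry for each row: "xyz": the shift along the tool's x, y, z in mm, a list of three; "rot": the turn, a rotation vector about the tool's x, y, z in rad, a list of three; "grip": the opening, from 0 (shut) to 1 (fully open). In form: {"xyz": [[x, y, z], ...], "rot": [[rx, ry, rz], ...], "grip": [grip, ...]}. A call has exactly 10 rows; each row is the pose to reach, as a shift and turn from the pose commanded when the call began, along the tool's axes at that moment; what a row does not reach only later rows make up. A row lasts 1/8 s, in which the tool goes at most 62.5 mm and 10.7 degrees, less where a joint would pass 70% of its speed; a pose out of reach is approached as far as the arm can. A call with a gripper value outside its range is refused whole. The fingers move at their own pace and stop on an object; the grip force is fixed at half the most. Time passes only in rows, so rows that repeat a pose let the fingers close, or fill a call up. It gives the time, the measured TCP pose, the force, the opening and the grip force at its end, in the units of the state.
- readout.get_obs(): the state, without advancing time (a new reading comes with each control period).
- vision.camera(name): name is "scene" or "top"; returns a dict with "color" (400x640x3 uint8, red, green, blue), "depth" (400x640 float32, m along the optical axis (not along the pixel's ray), 0 where there is no reading), "camera_matrix" (3x3 intrinsics, pixels), "extrinsics" (4x4, takes a point from camera to world coordinates). Camera axes: x right, y down, z forward; pixel columns grow to the right and rows downward; lengths in m; the calibration is good to about 2 mm. A picture is of the moment at which its call begins.
- ctrl.hand_in(): hands the job in; it is judged then, once.
The state is a dict: "time_s": time; "q": joint angles; "dq": joint speeds; "joint_efforts": joint torques, N m; "eef_pos": TCP position; "eef_rot": TCP orientation; "wrist_force": force on the tool from outside, world axes, zero at the start; "torque": the same for the moment, N m; "opening": opening from 0.0 (shut) to 1.0 (fully open); "grasp_force": force on a finger pad.
Only numpy, scipy, OpenCV 4.12 (cv2) and the standard library are available. Lean on these libraries where they do the work, as an engineer would, in place of code of your own. Each camera call takes 0.05 s, during which the arm holds its last target. There are 200 camera calls.

## Task

Fit the orange drive sleeve over the food processor's upright steel shaft, wide flange down, until it sits fully home, and let go of it. Only then grip the black pulse dial and turn it clockwise past the one-dot and two-dot notches to the third (three red dots), not beyond it, and hold it there against its return spring: the program finishes with the gripper still holding the dial on the third notch and the sleeve still seated. Do not push the jars, pastry cutter, ramekin or tape roll out of their places.

Things in the scene. Friction and masses are not known exactly. Their poses are not given: they have to be found in the camera images.
- processor: White food-processor motor base, no bowl, fixed, 176 x 286 x 70 mm (x, y, z), at differing places and yaws. Origin at the centre of its underside; own z up, own x to its back (front looks along -x). On its flat top (70 mm up): the steel shaft at own (0, +70 mm), the black pulse dial at own (-12, -75 mm).
- shaft_seat (a point): Point on the shaft's axis at the top of its steel shoulder plate (64 mm dia., 4 mm thick), where the sleeve's underside rests when fully home; 74 mm above the worktop. The bright upright shaft is 20 mm in diameter and rises 52 mm above this point; its last 10 mm taper to 9 mm. Axes as the processor's.
- drive_sleeve: Loose orange plastic sleeve, 60 g, open at both ends: barrel 36 mm outer dia., bore 23 mm right through, 44 mm tall, with a flange 50 mm dia., 6 mm thick at its foot. Stands upright on the worktop, flange down, in one of four places (cutter, ramekin and tape roll in the others). Origin: centre of its underside, z up. Once home, the shaft's tip stands 8 mm out of its top.
- pulse_dial (a joint): Dial angle, rad: 0 at off, growing clockwise from above; notches at 0.35, 0.70, 1.05, end stop 1.40. Springs back to 0 when let go; return torque 0.08 N m at 0, 0.14 at 1.05, with a detent ripple of +-0.05. Marks on the processor's top round the dial: black bar at off, then one black dot, two black dots, three red dots (third notch).
- dial_grip (a point): On the dial's vertical axis, 99.5 mm above the worktop. Black disc 60 mm dia. (top 20 mm below this point) with an upright grip bar 50 mm long, 16 mm wide, top 13 mm above this point. Own x runs along the bar to its end with the white pointer line and turns with the dial: 0.525 rad left of the processor's own x (anticlockwise from above) at off, 0.525 right of it at the third notch.
- cutter: Fluted steel pastry cutter ring, 70 mm dia., 33 mm tall, loose; origin at the centre of its underside. Leave it alone.
- ramekin: White ramekin, 66 mm dia., 37 mm tall, loose; origin at the centre of its underside. Leave it alone.
- tape: Roll of brown kraft tape lying flat, 81 mm dia., 25 mm tall, loose; origin at the centre of its underside. Leave it alone.
- jam: Jam jar with red lid, 65 mm dia., 97 mm tall, loose, at the back; origin at the centre of its underside. Leave it alone.
- cinnamon: Spice jar with black cap, 41 mm dia., 105 mm tall, loose, at the back; origin at the centre of its underside. Leave it alone.
Things that resemble listed ones, but are neither listed nor needed, are in the scene too. Of the things that look like the drive_sleeve, the larger one is meant.

How it is judged:
On the way, in this order (a step that is already met when the one before it is completed fails the run):
1. the sleeve sits fully home on the shaft, let go, the dial still at off (horizontal distance between drive_sleeve and shaft_seat below 0.004 m and z of drive_sleeve in the frame of shaft_seat between -0.004 and 0.004 m and angle between drive_sleeve's own z axis and vertical below 0.1 rad and contact force between the fingers and drive_sleeve below 0.1 N and value of joint pulse_dial below 0.2 rad), for 0.2 s.
2. the fingers hold the dial still on the third notch (horizontal distance between drive_sleeve and shaft_seat below 0.004 m and z of drive_sleeve in the frame of shaft_seat between -0.004 and 0.004 m and angle between drive_sleeve's own z axis and vertical below 0.1 rad and value of joint pulse_dial between 0.93 and 1.17 rad and velocity of joint pulse_dial between -0.1 and 0.1 rad/s and contact force between the fingers and pulse_dial above 0.5 N), for 0.8 s.
At the end, for the whole second after the job is handed in: The sleeve sits on the shaft: its underside within 4 mm of the shoulder plate, its axis within 4 mm of the shaft's, upright within 0.1 rad, not touched by the fingers. The fingers press on the dial (over 0.5 N) and hold it still (under 0.1 rad/s) on the third notch, 1.05 rad within 0.12 (all of step 2 and contact force between the fingers and drive_sleeve below 0.1 N); the arm keeps its last pose, push and grip.
It fails at once if the dial is turned by more than 0.2 rad while the sleeve is not home on the shaft (value of joint pulse_dial above 0.2 rad and not (horizontal distance between drive_sleeve and shaft_seat below 0.004 m and z of drive_sleeve in the frame of shaft_seat between -0.004 and 0.004 m and angle between drive_sleeve's own z axis and vertical below 0.1 rad)).
It fails at once if the dial is turned well beyond the third notch (over 1.26 rad) (value of joint pulse_dial above 1.26 rad).
It fails at once if a bystander (cutter, ramekin, tape roll, jar) is pushed more than 40 mm or tipped over (distance of any of cutter, ramekin, tape, jam, cinnamon from where it was at the start of the episode above 0.04 m or angle between any of cutter, ramekin, tape, jam, cinnamon's own z axis and vertical above 0.5 rad).
It also fails if it takes over 62 s, if anything falls off the work surface, if the arm or the gripper's body presses on something with over 40 N, if the wrist force passes 120 N, or if a joint passes its speed limit or range.

## Working session

There is one attempt and no reset: what is moved stays moved. The work goes in short steps, Python scripts to look and compute and a tool call to move; the robot and the scene stay as the last step left them, time stands still between calls to the robot, and variables do not carry over. Pictures are saved under pics/ and viewed, at most 10 in all, crops included, and the job is handed in when it is done.

Besides the shell and the picture viewer there is one more tool, called in YAML: its name, and indented under it one key for each argument. play_rows: Moves the arm, as the interface text tells. Its arguments: {"type":"object","properties":{"xyz":{"type":"array","items":{"type":"array","items":{"type":"number"}}},"rot":{"type":"array","items":{"type":"array","items":{"type":"number"}}},"grip":{"type":"array","items":{"type":"number"}}},"required":["xyz","rot","grip"]}

```bash
mkdir -p pics; ls
python3 - <<'E'
from bench import readout, vision, ctrl
import cv2,numpy as np
print(readout.get_obs(), ctrl.tips_ahead)
for n in("top","scene"):
    c=vision.camera(n); cv2.imwrite(f"pics/{n}0.png",c["color"][...,::-1]); np.savez(f"{n}0.npz",**c); print(c["camera_matrix"],c["extrinsics"])
E
```

```text
pics
{'time_s': 0.0, 'q': array([ 1.10970023e+00,  1.81573127e-01,  1.60802567e+00,  2.12379742e-05,
        1.35379203e+00, -2.06320976e-01]), 'dq': array([-4.60496949e-04,  1.90321587e-03,  6.60977935e-04, -7.62599035e-04,
        7.47624021e-06,  1.51672313e-03]), 'joint_efforts': array([-1.41374057e-03, -4.44855416e+01, -3.51342916e+01, -1.52565713e-04,
        8.80521286e-03,  5.57833800e-05]), 'eef_pos': array([0.14466506, 0.55595988, 0.24935755]), 'eef_rot': array([-3.04291763e-04,  1.27045534e-01,  9.91896478e-01, -8.46093774e-04]), 'wrist_force': array([-0.32046849, -0.11983385,  0.2845116 ]), 'torque': array([-0.02672623, -0.05112911,  0.02633605]), 'grasp_force': 0.0, 'opening': 0.9973599230505626} 0.019
[[501.26184092   0.         327.47859658]
 [  0.         501.26184092 204.19630335]
 [  0.           0.           1.        ]] [[ 0.01488244 -0.99767264  0.06654191  0.49485439]
 [-0.9996845  -0.01349969  0.02118175 -0.01638411]
 [-0.02023416 -0.06683615 -0.99755877  1.3352086 ]
 [ 0.          0.          0.          1.        ]]
[[386.38078003   0.         322.11755669]
 [  0.         386.38078003 195.18584576]
 [  0.           0.           1.        ]] [[ 0.54227689 -0.43956467  0.71604377 -0.1860101 ]
 [-0.84017684 -0.27738733  0.46600338 -0.5156865 ]
 [-0.00621716 -0.85430625 -0.51973279  0.64128802]
 [ 0.          0.          0.          1.        ]]
```

View pics/top0.png

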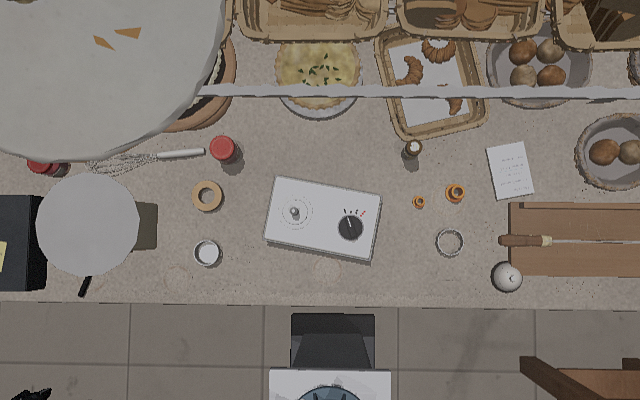

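View pics/scene0.png

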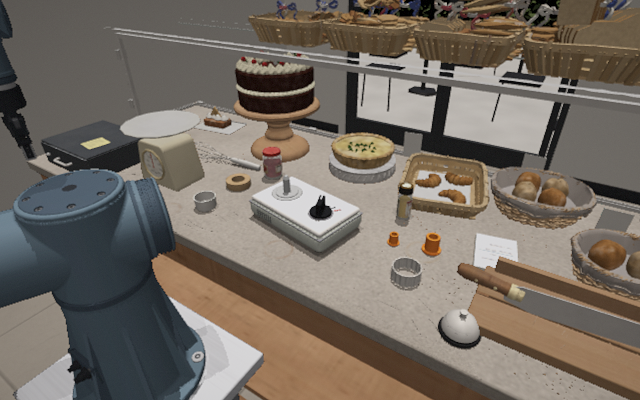

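The top view shows the processor at about (322,219), its shaft at (295,213) and its dial at (350,228). The larger orange sleeve is at (455,193), with the smaller lookalike at (419,202). The cutter is at (450,241), the cinnamon jar at (412,148), the ramekin at (207,253) and the tape at (207,196). The scene view shows the same layout, with nothing overhead near the work.

```bash
cat > h.py <<'E'
import numpy as np,cv2
def load(n): return dict(np.load(n+".npz"))
def ray(c,uv,z):
    K,T=c["camera_matrix"],c["extrinsics"]
    uv=np.atleast_2d(uv).astype(float)
    d=np.c_[(uv[:,0]-K[0,2])/K[0,0],(uv[:,1]-K[1,2])/K[1,1],np.ones(len(uv))]@T[:3,:3].T
    o=T[:3,3]; return (o+d*((z-o[2])/d[:,2])[:,None])[:,:2]
def proj(c,P):
    K,T=c["camera_matrix"],c["extrinsics"]
    p=(np.atleast_2d(P)-T[:3,3])@T[:3,:3]; p=p@K.T; return p[:,:2]/p[:,2:]
def blobs(m,amin=30):
    return sorted([k for k in cv2.findContours(m.astype(np.uint8),cv2.RETR_EXTERNAL,cv2.CHAIN_APPROX_NONE)[0] if cv2.contourArea(k)>amin],key=cv2.contourArea,reverse=True)
def world(c):
    K,T=c["camera_matrix"],c["extrinsics"]; v,u=np.mgrid[:400,:640]; D=c["depth"]
    return np.stack([(u-K[0,2])/K[0,0]*D,(v-K[1,2])/K[1,1]*D,D],-1)@T[:3,:3].T+T[:3,3]
E
python3 - <<'E'
from h import *
for n in("top0","scene0"):
    c=load(n); h=cv2.cvtColor(c["color"],cv2.COLOR_RGB2HSV); W=world(c)
    m=(h[...,0]<16)&(h[...,1]>190)&(h[...,2]>120)
    for k in blobs(m,15):
        p=k[:,0]; 
        if 380<p[:,0].mean()<480 and 180<p[:,1].mean()<260:
            mm=cv2.drawContours(np.zeros((400,640),np.uint8),[k],-1,1,-1)>0
            print(n,p.min(0),p.max(0),"zmax",W[mm][:,2].max(), "topface xyz",np.median(W[mm&(W[...,2]>.036)],0), (mm&(W[...,2]>.036)).sum())
            print("  rect centre ray z0.006",ray(c,(p.min(0)+p.max(0))/2,.006))
    if n=="top0":
        m=(W[...,2]>.06)&(W[...,2]<.08)&(np.abs(W[...,0]-.46)<.2)&(np.abs(W[...,1])<.2)
        k=blobs(m,500)[0]; r=ray(c,k[:,0],.07)
        print(cv2.minAreaRect((r*1000).astype(np.float32)))
        s=(W[...,2]>.10)&(np.abs(W[...,0]-.48)<.15)&(np.abs(W[...,1])<.16)
        for k in blobs(s,3): print("high",k[:,0].mean(0),W[k[:,0,1],k[:,0,0]].mean(0))
        m=(h[...,2]<70); m[:,:330]=0;m[:,375:]=0;m[:210]=0;m[245:]=0
        k=blobs(m)[0];print("dial",cv2.minEnclosingCircle(k),ray(c,[cv2.minEnclosingCircle(k)[0]],.0795))
c=load("top0")["color"][170:270,255:390,::-1];cv2.imwrite("pics/crop0.png",cv2.resize(c,None,fx=5.5,fy=5.5,interpolation=cv2.INTER_CUBIC))
E
```

```text
((545.9513549804688, 24.339981079101562), (271.3553771972656, 163.75662231445312), 79.38069152832031)
high [116.76756757  72.13513514] [0.59800586 0.12567395 1.02180352]
high [350.53191489 227.21276596] [ 0.52105842 -0.04746175  0.1102973 ]
high [293.5 211. ] [0.55854686 0.09235674 0.11348955]
dial ((350.13299560546875, 227.1565704345703), 11.897603988647461) [[ 0.52183105 -0.04724863]]
scene0 [422 241] [439 254] zmax 0.641288019031959 topface xyz [ 0.6044543  -0.33527585  0.03943931] 12
  rect centre ray z0.006 [[ 0.62027316 -0.32347749]]
scene0 [388 237] [397 245] zmax 0.025094922963346922 topface xyz [nan nan nan] 0
  rect centre ray z0.006 [[ 0.59278394 -0.22971033]]
scene0 [429 234] [437 239] zmax 0.04400334833036679 topface xyz [ 0.62858883 -0.3192597   0.04083003] 17
  rect centre ray z0.006 [[ 0.66882663 -0.31331142]]
  return _methods._mean(a, axis=axis, dtype=dtype,
  ret = um.true_divide(
```

View pics/crop0.png

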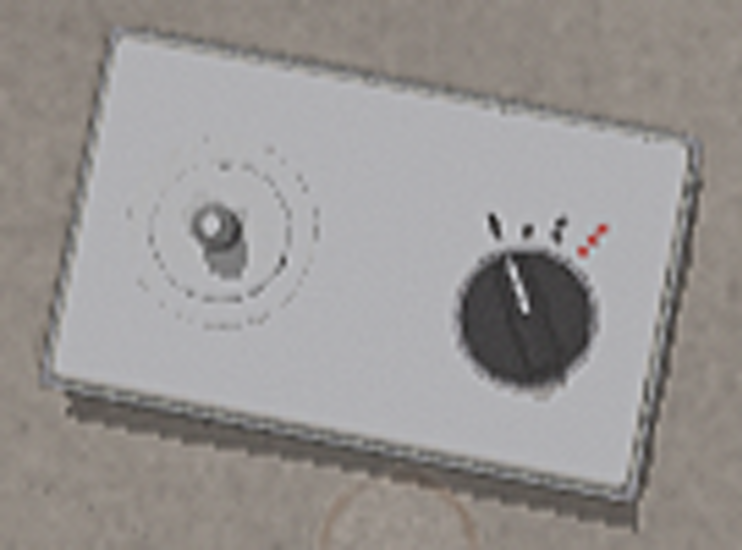

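The crop shows the processor yawed about 10.6° clockwise. The shaft's bright tip is at crop (212,222), inside the shoulder-plate ring. The dial's pointer points at the off bar, with the red dots at crop (595,238).

Run:
```python
from h import *
c=load("top0"); h=cv2.cvtColor(c["color"],cv2.COLOR_RGB2HSV); W=world(c)
m=(h[...,0]<18)&(h[...,1]>150)&(h[...,2]>60); m[:,:400]=0; m[:,475:]=0; m[:170]=0; m[:,:][225:]=0
for k in blobs(m,15):
    p=k[:,0]; ctr,r=cv2.minEnclosingCircle(k); print("orange",ctr,r,p.min(0),p.max(0),ray(c,[ctr],.006),ray(c,[ctr],.044))
t=m&(W[...,2]>.037)&(W[...,2]<.06)
u=np.argwhere(t)[:,::-1]; (a,r)=cv2.minEnclosingCircle(u.astype(np.float32)); print("top pts",len(u),a,r,ray(c,[a],.044))
# overlays of predictions for shaft
s=load("scene0")
cr=s["color"][165:260,240:450,::-1]; cv2.imwrite("pics/crop1.png",cv2.resize(cr,None,fx=3.8,fy=3.8,interpolation=cv2.INTER_CUBIC))
S=np.array([.5588,.0928])
for n,q in(("top",c),("scene",s)):
    print(n,"tip",proj(q,[[*S,.126]]),"seat",proj(q,[[*S,.074]]),"dial top",proj(q,[[.521,-.0472,.1125]]),"shaft sides .1",proj(q,[[*S,.1]]))
# shaft column centroid in scene: pixels in world box
Ws=world(s); b=(np.hypot(Ws[...,0]-S[0],Ws[...,1]-S[1])<.025)&(Ws[...,2]>.085)&(Ws[...,2]<.112)
v=np.argwhere(b); 
for row in np.unique(v[:,0]):
    x=v[v[:,0]==row,1]; print(row,x.min(),x.max(),len(x))
```

```text
top pts 27 (457.5555419921875, 191.40740966796875) 6.568308353424072 [[ 0.61849041 -0.32321213]]
top tip [[292.87260216 210.6223569 ]] seat [[294.70903697 211.73628836]] dial top [[350.44567729 227.21127089]] shaft sides .1 [[293.81004472 211.19098409]]
scene tip [[285.02160863 175.25034116]] seat [[286.03578613 191.17473215]] dial top [[319.43881617 199.44557794]] shaft sides .1 [[285.53493697 183.31050944]]
180 289 289 1
181 283 289 4
182 283 289 7
183 283 289 7
184 283 289 7
185 284 289 6
186 284 290 7
187 284 290 7
188 285 289 5
189 285 289 4
```

View pics/crop1.png

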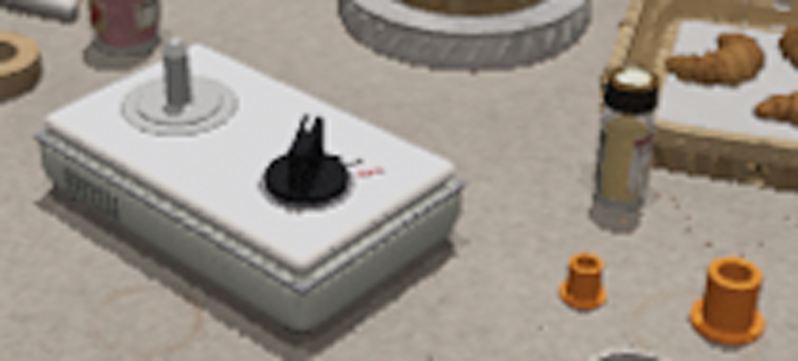

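The scene crop shows the shaft, the dial with its bar, and both sleeves. The small sleeve is at crop (583,280) and the big one at (730,300).

Run:
```python
from h import *
for n,box in(("top0",(440,175,475,212)),("scene0",(418,228,446,260))):
    c=load(n); h=cv2.cvtColor(c["color"],cv2.COLOR_RGB2HSV); x0,y0,x1,y1=box
    m=np.zeros((400,640),bool); m[y0:y1,x0:x1]=((h[...,1]>140)&(h[...,2]>50)&(h[...,0]<25))[y0:y1,x0:x1]
    k=blobs(m,15)[0]; p=k[:,0]; ctr,r=cv2.minEnclosingCircle(k); print(n,ctr,r,p.min(0),p.max(0))
    best=(.619,-.323)
    # predicted silhouette bbox for candidate, correct by bbox-centre
    a=np.linspace(0,6.28,60)
    S=np.array(best)
    for _ in range(6):
        P=np.vstack([np.c_[S[0]+R*np.cos(a),S[1]+R*np.sin(a),0*a+z] for R,z in((.025,0),(.025,.006),(.018,.044))])
        q=proj(c,P); e=(p.min(0)+p.max(0))/2-(q.min(0)+q.max(0))/2
        s0=proj(c,[[*S,.02]])[0]; S=ray(c,[s0+e],.02)[0]
    print(S,q.min(0),q.max(0))
```

```text
top0 (454.6043395996094, 192.48260498046875) 9.718214988708496 [445 184] [464 201]
[ 0.61934804 -0.32352621] [444.29123693 183.0206932 ] [464.70876307 201.9793068 ]
scene0 (431.8387756347656, 243.91368103027344) 11.56921100616455 [422 233] [440 255]
[ 0.61928924 -0.32540774] [420.86341203 231.89185241] [441.13658797 256.10814759]
```

```bash
cat >> h.py <<'E'
def goto(x,y,z,yaw_y=None):
    from bench import readout
    from scipy.spatial.transform import Rotation as R
    o=readout.get_obs(); p=o["eef_pos"]; q=o["eef_rot"]; M=R.from_quat([*q[1:],q[0]]).as_matrix()
    cur=np.degrees(np.arctan2(M[1,1],M[0,1]))
    print("t",o["time_s"],"p",np.round(p*1000,1),"yaw_y",round(cur,2),"tilt",np.round(M[:2,2],4),"F",np.round(o["wrist_force"],1),"open",round(o["opening"],3),"gf",o["grasp_force"],"q",np.round(o["q"],2))
    print("shift mm",np.round(M.T@(np.array([x,y,z])-p)*1000,1),end=" ")
    if yaw_y is not None: print("rz",round(-np.radians(yaw_y-cur),4),end="")
    print()
E
python3 -c "
from h import *
goto(.6193,-.324,.20)"
```

```text
t 0.1 p [144.7 556.  249.5] yaw_y 75.4 tilt [-0.0007 -0.0014] F [ 0.3  0.6 -0.1] open 1.005 gf 0.0 q [ 1.11  0.18  1.61  0.    1.35 -0.21]
shift mm [-681.1 -731.9   50.3]
```

play_rows:
  xyz:
    - [-681, -732, 0]
    - [-681, -732, 0]
    - [-681, -732, 0]
    - [-681, -732, 0]
    - [-681, -732, 0]
    - [-681, -732, 0]
    - [-681, -732, 0]
    - [-681, -732, 0]
    - [-681, -732, 0]
    - [-681, -732, 0]
  rot:
    - [0, 0, 0]
    - [0, 0, 0]
    - [0, 0, 0]
    - [0, 0, 0]
    - [0, 0, 0]
    - [0, 0, 0]
    - [0, 0, 0]
    - [0, 0, 0]
    - [0, 0, 0]
    - [0, 0, 0]
  grip: [1, 1, 1, 1, 1, 1, 1, 1, 1, 1]

```text
time_s: 1.35
eef_pos: [0.442, 0.0043, 0.2502]
eef_rot: [0.0, 0.127, 0.992, 0.0]
wrist_force: [1.4, 1.2, 0.7]
opening: 1.0
grasp_force: 0.0
```

```bash
python3 -c "
from h import *
goto(.6193,-.324,.20,75.4)"
```

```text
t 1.35 p [442.    4.3 250.2] yaw_y 75.37 tilt [0.0003 0.0002] F [1.4 1.2 0.7] open 1.0 gf 0.0 q [-0.26 -0.13  1.92  0.    1.35 -1.58]
shift mm [-254.4 -272.9   50.2] rz -0.0005
```

play_rows:
  xyz:
    - [-254, -273, 30]
    - [-254, -273, 30]
    - [-254, -273, 30]
    - [-254, -273, 30]
    - [-254, -273, 30]
    - [-254, -273, 30]
    - [-254, -273, 70]
    - [-254, -273, 120]
    - [-254, -273, 150]
    - [-254, -273, 150]
  rot:
    - [0, 0, 0]
    - [0, 0, 0]
    - [0, 0, 0]
    - [0, 0, 0]
    - [0, 0, 0]
    - [0, 0, 0]
    - [0, 0, 0]
    - [0, 0, 0]
    - [0, 0, 0]
    - [0, 0, 0]
  grip: [1, 1, 1, 1, 1, 1, 1, 1, 1, 1]

```text
time_s: 2.6
eef_pos: [0.6163, -0.3202, 0.0961]
eef_rot: [-0.003, 0.127, 0.992, 0.002]
wrist_force: [1.1, 0.2, -0.5]
opening: 1.0
grasp_force: 0.0
```

```bash
python3 -c "
from h import *
goto(.6193,-.324,.032,75.4)"
```

```text
t 2.6 p [ 616.3 -320.2   96.1] yaw_y 75.39 tilt [-0.0062  0.0047] F [ 1.1  0.2 -0.5] open 1.0 gf 0.0 q [-0.65  0.6   1.37 -0.    1.18 -1.97]
shift mm [-4.3 -3.1 64.1] rz -0.0001
```

play_rows:
  xyz:
    - [0, 0, 30]
    - [0, 0, 66]
    - [0, 0, 66]
    - [0, 0, 66]
    - [0, 0, 66]
    - [0, 0, 66]
    - [0, 0, 66]
    - [0, 0, 66]
    - [0, 0, 66]
    - [0, 0, 66]
  rot:
    - [0, 0, 0]
    - [0, 0, 0]
    - [0, 0, 0]
    - [0, 0, 0]
    - [0, 0, 0]
    - [0, 0, 0]
    - [0, 0, 0]
    - [0, 0, 0]
    - [0, 0, 0]
    - [0, 0, 0]
  grip: [1, 1, 1, 0.1, 0.1, 0.1, 0.1, 0.1, 0.1, 0.1]

```text
time_s: 3.85
eef_pos: [0.6198, -0.3228, 0.0368]
eef_rot: [0.002, 0.127, 0.992, -0.001]
wrist_force: [-0.7, 1.7, 6.5]
opening: 0.413
grasp_force: 59.4
```

```bash
python3 -c "
from h import *
goto(.6193,-.324,.032,-14.6)"
```

```text
t 3.85 p [ 619.8 -322.8   36.8] yaw_y 75.41 tilt [ 0.0029 -0.0022] F [-0.7  1.7  6.5] open 0.413 gf 59.37455389648676 q [-0.65  0.68  1.39  0.    1.08 -1.97]
shift mm [ 0.2 -1.3  4.8] rz 1.5709
```

play_rows:
  xyz:
    - [0, 0, 0]
    - [0, 0, 0]
    - [0, 0, 0]
    - [0, 0, 0]
    - [0, 0, 0]
    - [0, 0, 0]
    - [0, 0, 0]
    - [0, 0, 0]
    - [0, 0, 0]
    - [0, 0, 0]
  rot:
    - [0, 0, 0]
    - [0, 0, 0]
    - [0, 0, 0]
    - [0, 0, 1.571]
    - [0, 0, 1.571]
    - [0, 0, 1.571]
    - [0, 0, 1.571]
    - [0, 0, 1.571]
    - [0, 0, 1.571]
    - [0, 0, 1.571]
  grip: [1, 1, 1, 1, 1, 1, 1, 1, 1, 1]

```text
time_s: 5.1
eef_pos: [0.6184, -0.3218, 0.034]
eef_rot: [-0.0, 0.708, 0.706, -0.0]
wrist_force: [-1.3, -0.9, 0.1]
opening: 1.001
grasp_force: 0.0
```

```bash
python3 -c "
from h import *
goto(.6198,-.3228,.034,-14.6)"
```

```text
t 5.1 p [ 618.4 -321.8   34. ] yaw_y -0.16 tilt [-0.0004  0.0003] F [-1.3 -0.9  0.1] open 1.001 gf 0.0 q [-0.65  0.68  1.39  0.    1.07 -0.65]
shift mm [-1.   1.4  0. ] rz 0.2521
```

play_rows:
  xyz:
    - [-1, 1.4, 0]
    - [-1, 1.4, 0]
    - [-1, 1.4, 0]
    - [-1, 1.4, 0]
    - [-1, 1.4, 0]
    - [-1, 1.4, 0]
    - [-1, 1.4, 0]
    - [-1, 1.4, 0]
    - [-1, 1.4, 0]
    - [-1, 1.4, 0]
  rot:
    - [0, 0, 0.252]
    - [0, 0, 0.252]
    - [0, 0, 0.252]
    - [0, 0, 0.252]
    - [0, 0, 0.252]
    - [0, 0, 0.252]
    - [0, 0, 0.252]
    - [0, 0, 0.252]
    - [0, 0, 0.252]
    - [0, 0, 0.252]
  grip: [1, 1, 1, 0.1, 0.1, 0.1, 0.1, 0.1, 0.1, 0.1]

```text
time_s: 6.35
eef_pos: [0.6202, -0.3231, 0.0347]
eef_rot: [0.0, 0.789, 0.614, 0.0]
wrist_force: [0.5, 0.1, 3.1]
opening: 0.409
grasp_force: 60.1
```

```bash
python3 -c "
from h import *
goto(.6198,-.3228,.034,-14.6)"
```

```text
t 6.35 p [ 620.2 -323.1   34.7] yaw_y -14.24 tilt [ 0.0006 -0.0004] F [0.5 0.1 3.1] open 0.409 gf 60.06333941593766 q [-0.65  0.68  1.38 -0.    1.08 -0.4 ]
shift mm [ 0.2 -0.4  0.7] rz 0.0064
```

play_rows:
  xyz:
    - [0, 0, -20]
    - [0, 0, -70]
    - [0, 0, -120]
    - [0, 0, -150]
    - [0, 0, -150]
    - [0, 0, -150]
    - [0, 0, -150]
    - [0, 0, -150]
    - [0, 0, -150]
    - [0, 0, -150]
  rot:
    - [0, 0, 0]
    - [0, 0, 0]
    - [0, 0, 0]
    - [0, 0, 0]
    - [0, 0, 0]
    - [0, 0, 0]
    - [0, 0, 0]
    - [0, 0, 0]
    - [0, 0, 0]
    - [0, 0, 0]
  grip: [0.1, 0.1, 0.1, 0.1, 0.1, 0.1, 0.1, 0.1, 0.1, 0.1]

```text
time_s: 7.6
eef_pos: [0.6199, -0.3228, 0.184]
eef_rot: [-0.0, 0.789, 0.614, -0.0]
wrist_force: [0.3, -0.4, -1.8]
opening: 0.414
grasp_force: 60.0
```

Run:
```python
from h import *
goto(.5585,.092,.184,-14.6)
from bench import vision
for n in("top","scene"):
    c=vision.camera(n); cv2.imwrite(f"pics/{n}1.png",c["color"][...,::-1]); np.savez(f"{n}1.npz",**c)
s=load("scene1"); print(proj(s,[[.6202,-.3231,.160],[.6202,-.3231,.150]]))
```

```text
t 7.6 p [ 619.9 -322.8  184. ] yaw_y -14.24 tilt [-0.0003  0.0002] F [ 0.3 -0.4 -1.8] open 0.414 gf 59.963462334126234 q [-0.65  0.51  1.32 -0.    1.32 -0.4 ]
shift mm [ 3.870e+02 -1.616e+02  1.000e-01] rz 0.0063
[[439.38997551 196.60336646]
 [438.75521532 200.17408267]]
```

View pics/scene1.png

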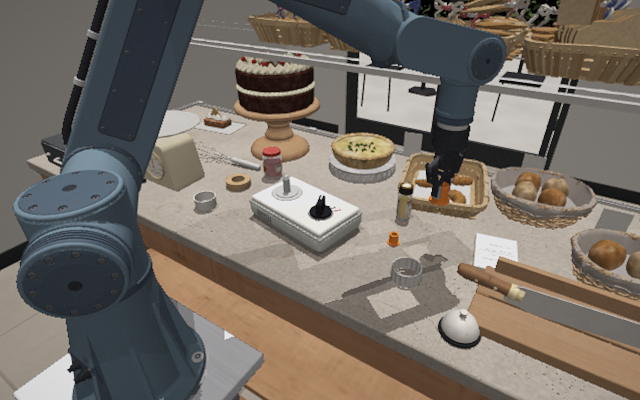

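The sleeve is held in the gripper at about (438,192), and nothing else has moved. Next I carry it to above the shaft.

play_rows:
  xyz:
    - [387, -161.6, 0]
    - [387, -161.6, 0]
    - [387, -161.6, 0]
    - [387, -161.6, 0]
    - [387, -161.6, 0]
    - [387, -161.6, 0]
    - [387, -161.6, 0]
    - [387, -161.6, 0]
    - [387, -161.6, 0]
    - [387, -161.6, 0]
  rot:
    - [0, 0, 0]
    - [0, 0, 0]
    - [0, 0, 0]
    - [0, 0, 0]
    - [0, 0, 0]
    - [0, 0, 0]
    - [0, 0, 0]
    - [0, 0, 0]
    - [0, 0, 0]
    - [0, 0, 0]
  grip: [0.1, 0.1, 0.1, 0.1, 0.1, 0.1, 0.1, 0.1, 0.1, 0.1]

```text
time_s: 8.95
eef_pos: [0.5589, 0.0907, 0.1843]
eef_rot: [0.0, 0.79, 0.613, -0.0]
wrist_force: [-0.3, -0.1, -0.4]
opening: 0.409
grasp_force: 60.1
```

Run:
```python
from h import *
goto(.5585,.092,.150)
from bench import vision
c=vision.camera("scene"); np.savez("scene2.npz",**c)
h=cv2.cvtColor(c["color"],cv2.COLOR_RGB2HSV)
m=np.zeros((400,640),bool); m[130:200,255:320]=((h[...,1]>140)&(h[...,2]>50)&(h[...,0]<25))[130:200,255:320]
k=blobs(m,15); print([(b[:,0].min(0),b[:,0].max(0)) for b in k])
p=k[0][:,0]
for r in range(p[:,1].min(),p[:,1].max()+1):
    x=p[p[:,1]==r,0]; print(r,x.min(),x.max())
from bench import readout
e=readout.get_obs()["eef_pos"]; a=np.linspace(0,6.28,90)
for R,z in((.025,-.0347),(.025,-.0287),(.018,.0093)):
    q=proj(c,np.c_[e[0]+R*np.cos(a),e[1]+R*np.sin(a),0*a+e[2]+z]); print(R,q.min(0),q.max(0))
cv2.imwrite("pics/crop2.png",cv2.resize(c["color"][120:220,235:355,::-1],None,fx=5.5,fy=5.5,interpolation=cv2.INTER_CUBIC))
```

```text
t 8.95 p [558.9  90.7 184.3] yaw_y -14.33 tilt [ 0.0002 -0.0003] F [-0.3 -0.1 -0.4] open 0.409 gf 60.05442962050438 q [-0.05  0.23  1.69 -0.    1.22  0.2 ]
shift mm [ 1.2 -0.7 34.3] 
[(array([277, 151], dtype=int32), array([293, 171], dtype=int32)), (array([263, 148], dtype=int32), array([273, 155], dtype=int32))]
151 288 288
152 281 290
153 282 291
154 282 291
155 282 291
156 282 291
157 282 291
158 282 291
159 282 291
160 282 291
161 282 290
162 283 290
163 283 290
164 283 292
165 277 293
166 277 293
167 277 293
168 277 293
169 278 292
170 279 290
171 280 286
0.025 [276.11142733 163.87628976] [294.19827263 172.16279814]
0.025 [275.96332017 161.96916247] [294.10342501 170.20259272]
0.018 [277.60112977 150.69780443] [290.90879781 156.36961986]
```

View pics/crop2.png

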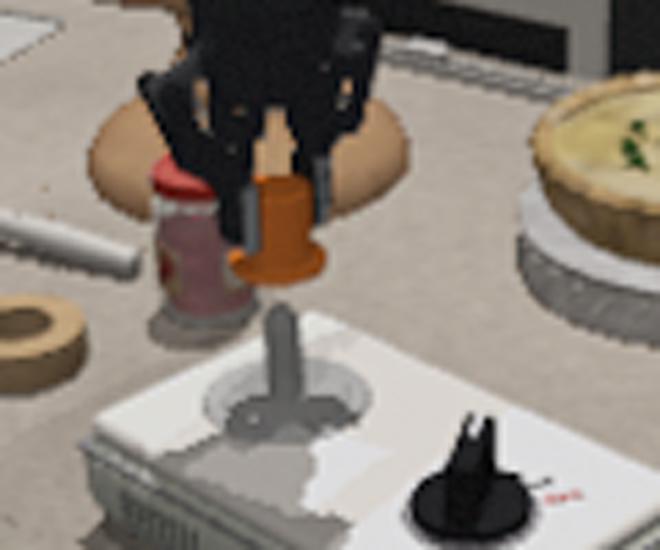

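In the crop the flange centre is at column about 285 and the shaft at about 286, so the sleeve is lined up with the shaft. Next I descend partway and check the force.

play_rows:
  xyz:
    - [0, 0, 10]
    - [0, 0, 20]
    - [0, 0, 25]
    - [0, 0, 29]
    - [0, 0, 33]
    - [0, 0, 36]
    - [0, 0, 39]
    - [0, 0, 42]
    - [0, 0, 45]
    - [0, 0, 45]
  rot:
    - [0, 0, 0]
    - [0, 0, 0]
    - [0, 0, 0]
    - [0, 0, 0]
    - [0, 0, 0]
    - [0, 0, 0]
    - [0, 0, 0]
    - [0, 0, 0]
    - [0, 0, 0]
    - [0, 0, 0]
  grip: [0.1, 0.1, 0.1, 0.1, 0.1, 0.1, 0.1, 0.1, 0.1, 0.1]

```text
time_s: 10.25
eef_pos: [0.5585, 0.092, 0.1391]
eef_rot: [-0.0, 0.789, 0.614, -0.0]
wrist_force: [0.1, 0.2, -1.7]
opening: 0.411
grasp_force: 60.1
```

```bash
python3 -c "
from h import *
goto(.559,.091,.1085)"
```

```text
t 10.25 p [558.5  92.  139.1] yaw_y -14.24 tilt [-0.0001  0.    ] F [ 0.1  0.2 -1.7] open 0.411 gf 60.10015206411481 q [-0.05  0.29  1.72  0.    1.13  0.2 ]
shift mm [-0.8  0.7 30.6]
```

play_rows:
  xyz:
    - [0, 0, 5]
    - [0, 0, 10]
    - [0, 0, 15]
    - [0, 0, 20]
    - [0, 0, 24]
    - [0, 0, 27]
    - [0, 0, 29]
    - [0, 0, 30]
    - [0, 0, 30]
    - [0, 0, 30]
  rot:
    - [0, 0, 0]
    - [0, 0, 0]
    - [0, 0, 0]
    - [0, 0, 0]
    - [0, 0, 0]
    - [0, 0, 0]
    - [0, 0, 0]
    - [0, 0, 0]
    - [0, 0, 0]
    - [0, 0, 0]
  grip: [0.1, 0.1, 0.1, 0.1, 0.1, 0.1, 0.1, 0.1, 0.1, 0.1]

```text
time_s: 11.5
eef_pos: [0.5585, 0.092, 0.1093]
eef_rot: [0.0, 0.789, 0.614, 0.0]
wrist_force: [0.9, 0.1, -2.0]
opening: 0.42
grasp_force: 60.1
```

```bash
python3 -c "
from h import *
goto(.559,.091,.1085)"
```

```text
t 11.5 p [558.5  92.  109.3] yaw_y -14.24 tilt [0.0001 0.    ] F [ 0.9  0.1 -2. ] open 0.42 gf 60.0860976241529 q [-0.05  0.33  1.74  0.    1.08  0.2 ]
shift mm [-0.8  0.7  0.8]
```

Now I release the sleeve and retreat straight up.

play_rows:
  xyz:
    - [0, 0, 0]
    - [0, 0, 0]
    - [0, 0, 0]
    - [0, 0, 0]
    - [0, 0, 0]
    - [0, 0, -20]
    - [0, 0, -60]
    - [0, 0, -90]
    - [0, 0, -90]
    - [0, 0, -90]
  rot:
    - [0, 0, 0]
    - [0, 0, 0]
    - [0, 0, 0]
    - [0, 0, 0]
    - [0, 0, 0]
    - [0, 0, 0]
    - [0, 0, 0]
    - [0, 0, 0]
    - [0, 0, 0]
    - [0, 0, 0]
  grip: [1, 1, 1, 1, 1, 1, 1, 1, 1, 1]

```text
time_s: 12.75
eef_pos: [0.5579, 0.092, 0.1984]
eef_rot: [-0.0, 0.789, 0.614, -0.0]
wrist_force: [-0.3, -1.1, -0.4]
opening: 0.995
grasp_force: 0.0
```

Run:
```python
from h import *
goto(.521,-.0474,.199,-70.5)
from bench import vision
c=vision.camera("scene"); np.savez("scene3.npz",**c)
cv2.imwrite("pics/crop3.png",cv2.resize(c["color"][130:250,235:375,::-1],None,fx=5,fy=5,interpolation=cv2.INTER_CUBIC))
a=np.linspace(0,6.28,90)
for R,z in((.025,.074),(.018,.118)):
    q=proj(c,np.c_[.5588+R*np.cos(a),.0915+R*np.sin(a),0*a+z]); print(R,q.min(0),q.max(0))
```

```text
t 12.75 p [557.9  92.  198.4] yaw_y -14.24 tilt [-0.0012  0.    ] F [-0.3 -1.1 -0.4] open 0.995 gf 0.0 q [-0.05  0.21  1.68 -0.    1.25  0.2 ]
shift mm [-144.2   -1.5   -0.5] rz 0.982
0.025 [277.6649317  186.93780696] [295.10157875 195.82611882]
0.018 [279.13201022 174.83576274] [291.95119663 180.98940652]
```

View pics/crop3.png

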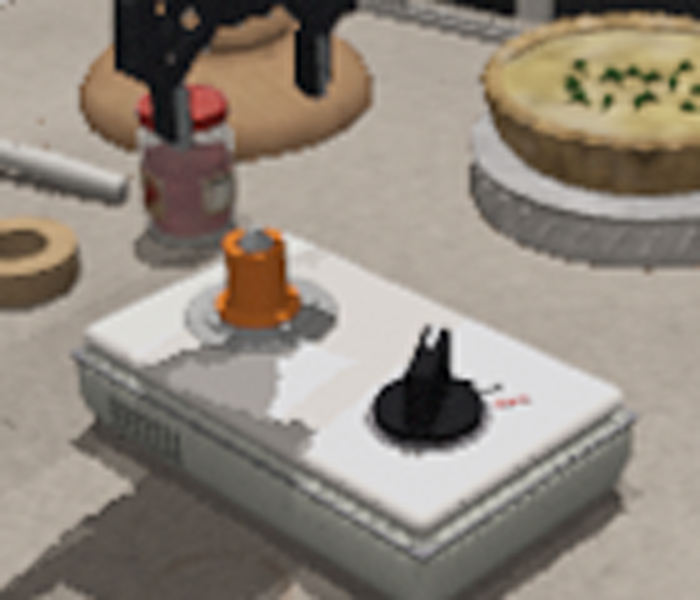

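The sleeve is home: its flange meets the shoulder plate at crop (258,328), and the bore shows the steel tip. The dial is still at off. Next I go to the dial.

play_rows:
  xyz:
    - [-144, -2, 0]
    - [-144, -2, 0]
    - [-144, -2, 0]
    - [-144, -2, 0]
    - [-144, -2, 0]
    - [-144, -2, 0]
    - [-144, -2, 0]
    - [-144, -2, 30]
    - [-144, -2, 50]
    - [-144, -2, 50]
  rot:
    - [0, 0, 0.982]
    - [0, 0, 0.982]
    - [0, 0, 0.982]
    - [0, 0, 0.982]
    - [0, 0, 0.982]
    - [0, 0, 0.982]
    - [0, 0, 0.982]
    - [0, 0, 0.982]
    - [0, 0, 0.982]
    - [0, 0, 0.982]
  grip: [0.7, 0.7, 0.7, 0.7, 0.7, 0.7, 0.7, 0.7, 0.7, 0.7]

```text
time_s: 14.05
eef_pos: [0.5194, -0.0465, 0.147]
eef_rot: [-0.001, 0.985, 0.17, -0.002]
wrist_force: [0.7, -0.5, 0.5]
opening: 0.701
grasp_force: 0.0
```

```bash
python3 -c "
from h import *
goto(.521,-.048,.103,-70.5)"
```

```text
t 14.05 p [519.4 -46.5 147. ] yaw_y -70.45 tilt [-0.0049  0.0016] F [ 0.7 -0.5  0.5] open 0.701 gf 0.0 q [-0.32  0.19  1.83 -0.    1.13  0.91]
shift mm [ 1.2  2.1 44. ] rz 0.0009
```

play_rows:
  xyz:
    - [1, 1, 15]
    - [1, 1, 30]
    - [1, 1, 38]
    - [1, 1, 43]
    - [1, 1, 43]
    - [1, 1, 43]
    - [1, 1, 43]
    - [1, 1, 43]
    - [1, 1, 43]
    - [1, 1, 43]
  rot:
    - [0, 0, 0]
    - [0, 0, 0]
    - [0, 0, 0]
    - [0, 0, 0]
    - [0, 0, 0]
    - [0, 0, 0]
    - [0, 0, 0]
    - [0, 0, 0]
    - [0, 0, 0]
    - [0, 0, 0]
  grip: [0.7, 0.7, 0.7, 0.7, 0.7, 0.7, 0.7, 0.7, 0.7, 0.7]

```text
time_s: 15.3
eef_pos: [0.5224, -0.0477, 0.1063]
eef_rot: [0.0, 0.986, 0.169, 0.0]
wrist_force: [0.2, 0.7, -0.4]
opening: 0.702
grasp_force: 0.0
```

```bash
python3 -c "
from h import *
goto(.521,-.048,.103,-70.5)"
```

```text
t 15.3 p [522.4 -47.7 106.3] yaw_y -70.5 tilt [ 0.0001 -0.    ] F [ 0.2  0.7 -0.4] open 0.702 gf 0.0 q [-0.32  0.25  1.84  0.    1.05  0.91]
shift mm [-1.4 -0.2  3.3] rz -0.0
```

play_rows:
  xyz:
    - [-1, 0, 2.5]
    - [-1, 0, 2.5]
    - [-1, 0, 2.5]
    - [-1, 0, 2.5]
    - [-1, 0, 2.5]
    - [-1, 0, 2.5]
    - [-1, 0, 2.5]
    - [-1, 0, 2.5]
    - [-1, 0, 2.5]
    - [-1, 0, 2.5]
  rot:
    - [0, 0, 0]
    - [0, 0, 0]
    - [0, 0, 0]
    - [0, 0, 0]
    - [0, 0, 0]
    - [0, 0, 0]
    - [0, 0, 0]
    - [0, 0, 0]
    - [0, 0, 0]
    - [0, 0, 0]
  grip: [0.7, 0.7, 0, 0, 0, 0, 0, 0, 0, 0]

```text
time_s: 16.55
eef_pos: [0.5216, -0.0484, 0.104]
eef_rot: [0.0, 0.986, 0.169, 0.0]
wrist_force: [-1.4, -4.4, 4.0]
opening: 0.175
grasp_force: 60.2
```

```bash
python3 -c "
from h import *
from bench import readout
goto(.521,-.048,.104,-70.5);print(readout.get_obs()['torque'])"
```

```text
t 16.55 p [521.6 -48.4 104. ] yaw_y -70.5 tilt [ 0.0004 -0.0005] F [-1.4 -4.4  4. ] open 0.175 gf 60.19495725631714 q [-0.32  0.25  1.85 -0.    1.04  0.91]
shift mm [-0.5 -0.6  0. ] rz -0.0001
[-0.66451129  0.2764839   0.06621729]
```

play_rows:
  xyz:
    - [0, 0, 0]
    - [0, 0, 0]
    - [0, 0, 0]
    - [0, 0, 0]
    - [0, 0, 0]
    - [0, 0, 0]
    - [0, 0, 0]
    - [0, 0, 0]
    - [0, 0, 0]
    - [0, 0, 0]
  rot:
    - [0, 0, 0.08]
    - [0, 0, 0.18]
    - [0, 0, 0.29]
    - [0, 0, 0.4]
    - [0, 0, 0.51]
    - [0, 0, 0.62]
    - [0, 0, 0.73]
    - [0, 0, 0.83]
    - [0, 0, 0.92]
    - [0, 0, 0.98]
  grip: [0, 0, 0, 0, 0, 0, 0, 0, 0, 0]

```text
time_s: 17.8
eef_pos: [0.5218, -0.0479, 0.104]
eef_rot: [-0.0, 0.949, -0.316, 0.0]
wrist_force: [-0.1, -2.6, 4.5]
opening: 0.178
grasp_force: 60.2
```

play_rows:
  xyz:
    - [0, 0, 0]
    - [0, 0, 0]
    - [0, 0, 0]
    - [0, 0, 0]
    - [0, 0, 0]
    - [0, 0, 0]
    - [0, 0, 0]
    - [0, 0, 0]
    - [0, 0, 0]
    - [0, 0, 0]
  rot:
    - [0, 0, 0.04]
    - [0, 0, 0.07]
    - [0, 0, 0.07]
    - [0, 0, 0.07]
    - [0, 0, 0.07]
    - [0, 0, 0.07]
    - [0, 0, 0.07]
    - [0, 0, 0.07]
    - [0, 0, 0.07]
    - [0, 0, 0.07]
  grip: [0, 0, 0, 0, 0, 0, 0, 0, 0, 0]

```text
time_s: 19.05
eef_pos: [0.5218, -0.0479, 0.104]
eef_rot: [-0.0, 0.938, -0.347, 0.0]
wrist_force: [0.1, 0.2, 5.3]
opening: 0.174
grasp_force: 60.3
```

Run:
```python
from h import *
from bench import readout,vision
goto(.521,-.048,.104,-130.7);print(readout.get_obs()['torque'])
for n,(x0,y0,x1,y1) in(("scene",(235,130,375,250)),("top",(255,170,390,270))):
    c=vision.camera(n); np.savez(n+"4.npz",**c)
    im=c["color"][y0:y1,x0:x1,::-1]; cv2.imwrite(f"pics/{n}4.png",cv2.resize(im,None,fx=5,fy=5,interpolation=cv2.INTER_CUBIC))
```

```text
t 19.05 p [521.8 -47.9 104. ] yaw_y -130.63 tilt [0.0007 0.0002] F [0.1 0.2 5.3] open 0.174 gf 60.30145525932312 q [-0.32  0.25  1.85  0.    1.04  1.96]
shift mm [-0.5  0.6  0. ] rz 0.0011
[-0.09729542 -0.07251305  0.15959794]
```

View pics/scene4.png

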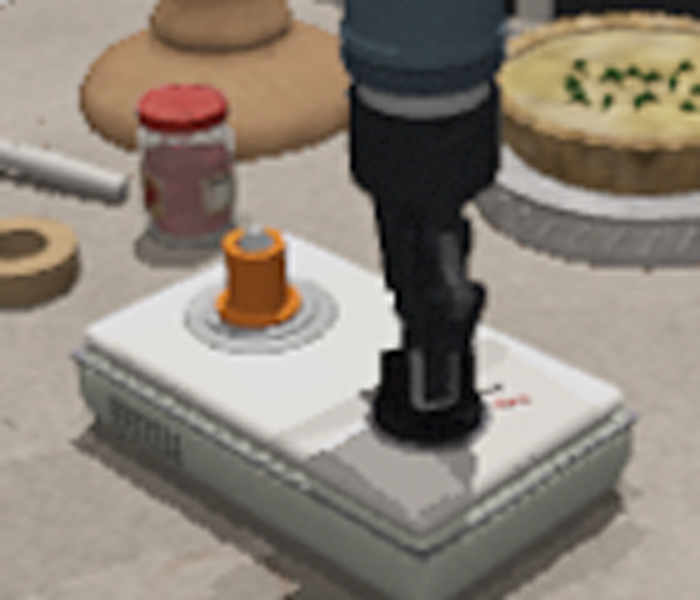

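The sleeve is still seated at crop (258,280) and the gripper is holding the dial. The measured torque of 0.16 N m agrees with the spring at the third notch. I hold a little longer, then hand in.

play_rows:
  xyz:
    - [0, 0, 0]
    - [0, 0, 0]
    - [0, 0, 0]
    - [0, 0, 0]
    - [0, 0, 0]
    - [0, 0, 0]
    - [0, 0, 0]
    - [0, 0, 0]
    - [0, 0, 0]
    - [0, 0, 0]
  rot:
    - [0, 0, 0]
    - [0, 0, 0]
    - [0, 0, 0]
    - [0, 0, 0]
    - [0, 0, 0]
    - [0, 0, 0]
    - [0, 0, 0]
    - [0, 0, 0]
    - [0, 0, 0]
    - [0, 0, 0]
  grip: [0, 0, 0, 0, 0, 0, 0, 0, 0, 0]

```text
time_s: 20.4
eef_pos: [0.5218, -0.0479, 0.104]
eef_rot: [-0.0, 0.938, -0.347, 0.0]
wrist_force: [1.2, -0.6, 5.6]
opening: 0.18
grasp_force: 60.3
```

```bash
python3 -c "
from h import *
from bench import ctrl
goto(.521,-.048,.104,-130.7)
print(ctrl.hand_in())"
```

```text
t 20.4 p [521.8 -47.9 104. ] yaw_y -130.63 tilt [0.0008 0.0002] F [ 1.2 -0.6  5.6] open 0.18 gf 60.30084013938904 q [-0.32  0.25  1.85  0.    1.04  1.96]
shift mm [-0.5  0.6  0. ] rz 0.0011
the job is handed in; nothing more can be done
None
```

I handed the job in at 20.4 s with the sleeve home on the shaft and the gripper holding the dial at the third notch; the hand-in gave no verdict, and the dial angle is inferred from the gripper's 1.05 rad turn.

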